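# Hold the sander's jog key turned

### The job

The belt sander is to be jogged for a tracking check. Take the orange-headed key out of the wooden key block, put it fully home in the orange-ringed key switch on the grey control station (its pins are sticky: rock the key gently past them rather than force it), turn it a quarter turn clockwise to its stop and keep it there. The switch springs back if let go, so finish while you are still gripping the key and holding it turned; leave the red stop button unpressed, the other two keys in the block and everything else on the bench where it is.

Things in the scene. Friction and masses are not known exactly. Their poses are not given: they have to be found in the camera images.
- key: Orange-headed key, 35 g, upright in one of the block's three slots, blade down. Origin: centre of the underside of its head, on its axis; z up through the head. Plastic head 9 mm thick (x), 28 mm wide (y), 32 mm tall (z 0 to +32); pinch its flat faces, fingers closing along x. Alike turned half a turn about z. In the block the head rests on the block's top, the blade has 0.8 mm play all round.
- key_tip (a point): Tip of the orange key's blade, on its axis, 31 mm below key's origin; axes as the key's. From the head down: a round steel neck 4.4 mm across, 10 mm long; a flat blade 4 mm thick (x), 12 mm wide (y) to 24 mm below the head; then a taper to a rounded tip 7 mm wide.
- key_blue: Blue-headed key of another machine, same shape, size and origin as the orange one, in another slot of the block; not to be used.
- key_grey: Grey-headed key of a third machine, same shape, size and origin as the orange one, in another slot of the block; not to be used.
- block: Wooden key block, fixed to the bench: 60 mm (x) by 190 mm (y) by 45 mm high. Origin: centre of its underside, z up. Three slots 36 mm deep in its top along y at -58, 0 and +58 mm, long along y: the key heads stand in line along y, 30 mm clear of each other.
- station: Grey steel control station of the sander, fixed to the bench: 100 mm (x) by 200 mm (y) by 70 mm high, level top. Origin: centre of its underside, z up. On the top: the key switch with an orange ring at y = -50 mm, a green lamp 16 mm high in the middle and the red stop button at y = +60 mm. Dots beside the ring: white for the rest position, yellow for jog.
- keyway (a point): Centre of the keyhole at the top face of the switch's steel bezel (30 mm across, 10 mm above the panel), 80 mm above the bench; axes as the station's. Keyhole: a fixed slot 5.4 mm wide (x), 13.4 mm long (y), 3.5 mm down in a dish about 12 by 20 mm that guides the tip in. Fully home the head rests on the bezel: key origin at this point, key y along this y, either way round.
- pins (a point): In the keyhole, 18 mm below keyway. Two sticky sliding pins, 15 and 20 mm down, stand in the way of the blade's two edges and give way by dry friction: some 10 to 35 N of push if driven straight in, about half that if the key is rocked by 0.1 rad about its axis while pushed. The key can turn only within 2.5 mm of fully home, and cannot be drawn out while turned.
- jog (a joint): Turn of the switch's barrel, rad: 0 at rest, where it starts and springs back to; grows clockwise seen from above, to the stop at 1.40 (just under a quarter turn). The spring pulls back with 0.05 N m at rest, 0.17 N m at the stop. The key has about 0.12 rad of play in the barrel: it must turn some 1.5 rad to bring the barrel to the stop.
- stop (a joint): Red stop button on the station, 38 mm across, 110 mm from the key switch: 0 released, 0.006 m fully pressed. To be left alone.
- jar: Closed jar of grey paint with a white cap, 72 mm across, 110 mm tall, standing between the station and the block. Origin: centre of its underside. To be left alone.
- rock: Grey rough foam model rock, 75 x 130 x 57 mm high. Origin: centre of its underside. To be left alone.
- glue_gun: Black glue gun lying on its side, about 200 x 130 mm, 34 mm high. Origin: under the middle of its barrel. To be left alone.
- scissors: Scissors with blue handles lying flat, about 150 x 70 mm, 8 mm high. Origin: under the pivot. To be left alone.
- sand_block: Cork sanding block with a red face down, 65 x 110 x 32 mm high. Origin: centre of its underside. To be left alone.
- brush: Paint brush with a black handle lying flat, 190 mm long along its x, 10 mm high. Origin: under the middle of its length. To be left alone.

How it is judged:
By the outcome, as a careful person would: the job done as asked, in the order asked, and still so for the second after the job is handed in, while the arm keeps its last pose, push and grip.
It also fails if it takes over 53 s, if anything falls off the work surface, if the arm or the gripper's body presses on something with over 40 N, if the wrist force passes 120 N, or if a joint passes its speed limit or range.

### The arm

A 6-joint arm with a two-finger parallel gripper is mounted at the origin on the work surface. World frame = base frame: x ahead of the robot, y to its left, z up, the work surface at z = 0. Lengths are in m, angles in rad, forces in N, time in s.
With the tool pointing down it reaches from about 0.25 to 0.775 m from the base axis. Payload 4 kg.
Tool frame: the origin (TCP) lies at the very end of the fingers, on their centre line; the grasp point (between the pads) lies 19 mm behind it; x points along the fingers, y is the direction in which the jaws open and shut, and the axes are right-handed (so a half turn about x gives the same grasp; the last joint's range is limited). The gripper opens to 94 mm and grips with 3 to 60 N. Pads are 16 mm wide; open, the fingers measure 119 mm over their backs; the gripper's body (75 mm by 177 mm) begins 78 mm behind the grasp point.
Start: joints at [-1.419, 0.087, 1.371, -0, 1.684, -0.103], TCP at [0.139, -0.532, 0.166] pointing down, gripper open.
Joint ranges: [-3.1, 3.1], [-0.76, 2.03], [0.27, 2.55], [-1.08, 4.22], [0.17, 2.65], [-2.57, 2.57]. Speed limits (rad/s): [2.79, 2.79, 3.14, 3.14, 3.14, 3.14].

### API

Orientations are given as [roll, pitch, yaw] about the fixed x, y, z axes, in that order (R = Rz(yaw) Ry(pitch) Rx(roll)).
In Python, from bench import robot gives the robot as it stands.
- The arm moves only by the tool carry_out, never from a script. Its argument "targets" is a list of rows, each a list of 5 numbers: the closure, from 0 (fully open) to 1 (shut), then the shift along the tool's x, y, z in cm, then the turn about the tool's x in degrees. In form: [[fingers, tx, ty, tz, turn], ...]. A call has 1 to 20 rows; each row shifts and turns the commanded pose from where the row before left it, along the tool's axes as they then stand; what a row does not reach is not made up. A row lasts 1/10 s, in which the tool goes at most 50 mm and 8.59 degrees, less where a joint would pass 70% of its speed; a pose out of reach is approached as far as the arm can. A call is refused whole if a number of a shift passes 5 or a number of a turn 8.59, either way. A call with a gripper value outside its range is refused whole. The fingers move at their own pace and stop on an object; the grip force is fixed at half the most. Time passes only in rows, so rows that do not move let the fingers close. It gives the time, the measured TCP pose, the force and the opening at its end, in the units of the state.
- robot.get_obs(): the state, without advancing time (a new reading comes with each control period).
- robot.snapshot(name): name is "side" or "top"; returns a dict with "image" (480x640x3 uint8, red, green, blue), "camera_matrix" (3x3 intrinsics, pixels), "pose" (4x4, takes a point from camera to world coordinates). Camera axes: x right, y up, looking along -z (the intrinsics and any distortion apply to the point x, -y, -z); pixel columns grow to the right and rows downward; lengths in m; the calibration is good to about 2 mm. A picture is of the moment at which its call begins. There is no depth.
- robot.close_job(): hands the job in, once; it reports no verdict.
The state is a dict: "time": time; "joint_positions": joint angles; "qvel": joint speeds; "joint_torque": joint torques, N m; "tool_pos": TCP position; "ee_rot": TCP orientation; "wrist_force": force on the tool from outside, world axes, zero at the start; "wrist_torque": the same for the moment, N m; "width": finger opening in m.
Only numpy, scipy, OpenCV 4.12 (cv2) and the standard library are available. Lean on these libraries where they do the work, as an engineer would, in place of code of your own. Each camera call takes 0.05 s, during which the arm holds its last target. There are 200 camera calls.

## Working session

There is one attempt and no reset: what is moved stays moved. The work goes in short steps, Python scripts to look and compute and a tool call to move; the robot and the scene stay as the last step left them, time stands still between calls to the robot, and variables do not carry over. Pictures are saved under pics/ and viewed, about 8 in all and at most 12, crops included, and the job is handed in when it is done.

Besides the shell and the picture viewer there is one more tool, called after ">>>" by a JSON object that holds its "name" and its "arguments", one argument or row to a line. carry_out: Moves the arm, as the interface text tells. Its arguments: {"type":"object","properties":{"targets":{"type":"array","items":{"type":"array","items":{"type":"number"}}}},"required":["targets"]}

```bash
mkdir -p pics; ls
python3 - <<'E'
from bench import robot
import cv2,numpy as np,pickle
o=robot.get_obs();print({k:np.round(v,4) for k,v in o.items()})
d={}
for n in("side","top"):
    s=robot.snapshot(n);d[n]=s;cv2.imwrite(f"pics/{n}0.png",s["image"][...,::-1]);print(n,{k:np.round(v,4) for k,v in s.items() if k!="image"})
pickle.dump(d,open("d0.pkl","wb"))
E
```

```text
pics
{'time': np.float64(0.0), 'joint_positions': array([-1.4191,  0.088 ,  1.3722, -0.    ,  1.6836, -0.1031]), 'qvel': array([-0.0005, -0.0001, -0.0002,  0.0005,  0.0007, -0.0007]), 'joint_torque': array([-4.00000e-04, -3.40167e+01, -3.02435e+01,  7.17000e-02,
        3.29000e-02, -2.00000e-04]), 'tool_pos': array([ 0.1385, -0.5316,  0.1648]), 'ee_rot': array([-1.6684,  1.5686,  1.728 ]), 'wrist_force': array([ 0.0735,  0.1815, -0.1275]), 'wrist_torque': array([ 0.046 , -0.015 ,  0.0116]), 'width': np.float64(0.094)}
side {'camera_matrix': array([[601.5053,   0.    , 321.8271],
       [  0.    , 601.5053, 243.0043],
       [  0.    ,   0.    ,   1.    ]]), 'pose': array([[-0.9701,  0.1118, -0.2154,  0.2987],
       [-0.242 , -0.5128,  0.8237,  1.1226],
       [-0.0183,  0.8512,  0.5245,  0.7956],
       [ 0.    ,  0.    ,  0.    ,  1.    ]])}
top {'camera_matrix': array([[490.3268,   0.    , 324.2321],
       [  0.    , 490.3268, 240.4481],
       [  0.    ,   0.    ,   1.    ]]), 'pose': array([[ 0.019 ,  0.9829, -0.1834,  0.3741],
       [-0.9997,  0.0211,  0.0093, -0.0085],
       [ 0.013 ,  0.1831,  0.983 ,  1.2729],
       [ 0.    ,  0.    ,  0.    ,  1.    ]])}
```

View pics/side0.png

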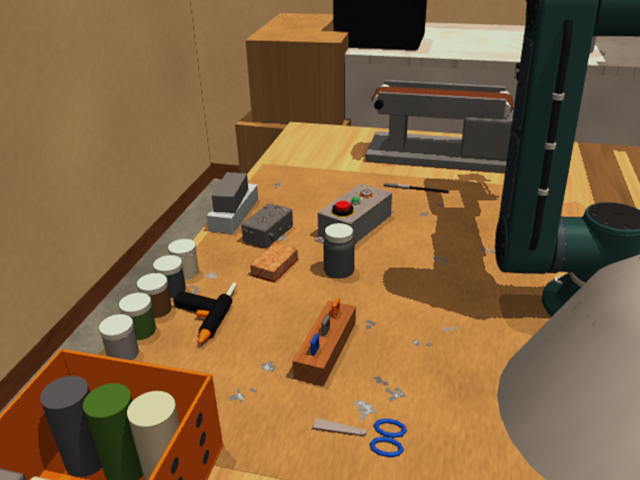

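View pics/top0.png

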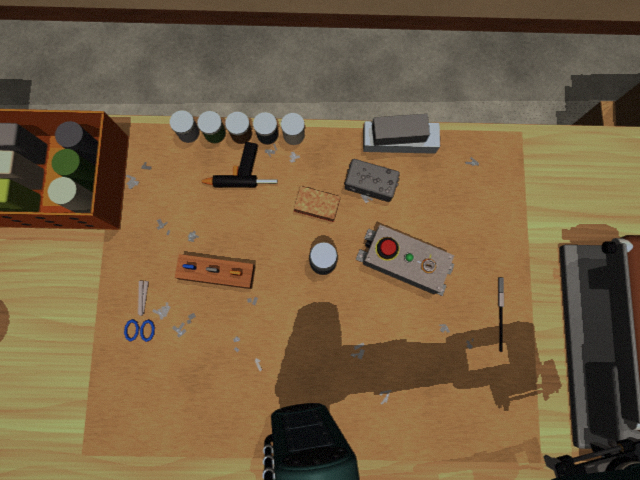

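Side view: the block is at about (325,343) with the orange head at (335,306), and the station at (355,213). Top view: the orange head is at (236,271), the ring at (429,265), the stop button at (389,247) and the jar at (323,257).

```bash
cat > h.py <<'E'
import numpy as np,cv2
def ray(s,uv):
    K=s["camera_matrix"];P=s["pose"];d=np.linalg.solve(K,[uv[0],uv[1],1.]);d=P[:3,:3]@[d[0],-d[1],-d[2]]
    return P[:3,3],d/np.linalg.norm(d)
def onz(s,uv,z):
    o,d=ray(s,uv);return o+d*(z-o[2])/d[2]
def tri(rs):
    A=np.zeros((3,3));b=np.zeros(3)
    for o,d in rs:
        M=np.eye(3)-np.outer(d,d);A+=M;b+=M@o
    p=np.linalg.solve(A,b);return p,[np.linalg.norm((np.eye(3)-np.outer(d,d))@(p-o)) for o,d in rs]
def proj(s,p):
    P=s["pose"];c=P[:3,:3].T@(np.asarray(p)-P[:3,3]);q=s["camera_matrix"]@[c[0],-c[1],-c[2]];return q[:2]/q[2]
def mask(s,lo,hi,box):
    h=cv2.cvtColor(s["image"],cv2.COLOR_RGB2HSV);m=cv2.inRange(h,np.array(lo),np.array(hi));x0,y0,x1,y1=box
    z=np.zeros_like(m);z[y0:y1,x0:x1]=m[y0:y1,x0:x1];return z
def blobs(m,amin=8):
    n,l,st,c=cv2.connectedComponentsWithStats(m);return [(np.round(c[i],1).tolist(),st[i].tolist()) for i in range(1,n) if st[i,4]>=amin]
E
python3 - <<'E'
import pickle,cv2,numpy as np
from h import *
d=pickle.load(open("d0.pkl","rb"))
B={"top":(160,215,460,300),"side":(285,175,405,385)}
for n in B:
    s=d[n]
    for c,lo,hi in(("orange",(3,180,130),(18,255,255)),("blue",(105,120,80),(130,255,255)),("red",(0,200,120),(2,255,255)),("red2",(174,180,100),(180,255,255)),("green",(50,100,60),(85,255,255)),("grey",(0,0,50),(180,60,255))):
        print(n,c,blobs(mask(s,lo,hi,B[n]),6)[:8])
t=d["top"]["image"];s=d["side"]["image"]
a=cv2.resize(t[225:300,170:265],None,fx=4,fy=4,interpolation=2);b=cv2.resize(t[220:300,360:460],None,fx=4,fy=4,interpolation=2)
c=cv2.resize(s[290:385,285:365],None,fx=4,fy=4,interpolation=2)[:280];e=cv2.resize(s[180:245,310:400],None,fx=4,fy=4,interpolation=2)
im=np.zeros((600,800,3),np.uint8)
for q,(y,x) in((a,(0,0)),(b,(0,390)),(c,(320,0)),(e,(320,390))): im[y:y+q.shape[0],x:x+q.shape[1]]=q[:600-y]
cv2.imwrite("pics/crop1.png",im[...,::-1])
E
```

```text
top orange [([233.7, 271.8], [229, 270, 11, 5, 29])]
top blue [([187.9, 265.8], [183, 264, 11, 4, 32])]
top red [([388.5, 246.2], [381, 240, 15, 15, 130])]
top red2 []
top green [([409.0, 256.8], [406, 254, 7, 7, 42])]
top grey [([161.7, 224.1], [160, 220, 7, 8, 25]), ([409.9, 259.4], [356, 225, 98, 71, 2725]), ([167.8, 232.5], [167, 231, 3, 4, 8]), ([191.9, 236.2], [188, 231, 10, 11, 61]), ([323.1, 255.3], [310, 242, 27, 27, 579]), ([428.5, 265.2], [423, 260, 12, 11, 88]), ([211.5, 269.1], [206, 268, 11, 4, 31]), ([255.2, 298.2], [254, 297, 4, 3, 8])]
side orange [([367.8, 195.9], [363, 193, 10, 5, 18]), ([294.5, 262.5], [292, 260, 6, 6, 6]), ([325.2, 334.6], [293, 297, 63, 71, 1590])]
side blue [([314.5, 339.1], [311, 334, 8, 11, 47])]
side red [([342.7, 204.6], [336, 201, 14, 8, 86])]
side red2 []
side green [([355.1, 199.3], [352, 197, 7, 5, 30])]
side grey [([395.5, 185.1], [385, 183, 20, 5, 46]), ([357.3, 216.8], [318, 184, 75, 67, 2421]), ([287.4, 211.5], [285, 208, 7, 9, 44]), ([286.5, 218.9], [285, 217, 5, 6, 14]), ([322.7, 218.1], [321, 217, 5, 3, 7]), ([323.3, 222.4], [321, 221, 5, 3, 9]), ([288.9, 225.7], [288, 224, 3, 4, 9]), ([320.4, 238.9], [316, 236, 9, 7, 42])]
```

View pics/crop1.png

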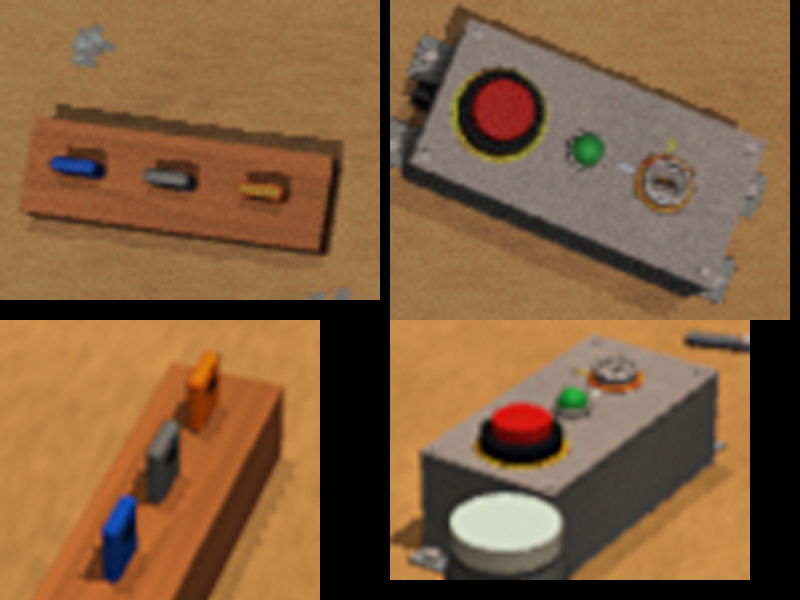

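Crop: the orange head's top is at about top (235,271.7) and side (336,301). The bezel's top centre is at top (428.5,265.1) and side (365.7,191.9). The white dot is towards the lamp and the yellow one is 90° clockwise from it.

Run:
```python
import pickle
from h import *
d=pickle.load(open("d0.pkl","rb"));T,S=d["top"],d["side"]
np.set_printoptions(precision=4,suppress=True)
ct=lambda x,y:(170+x/4-.4,225+y/4-.4); cu=lambda x,y:(360+(x-390)/4-.4,220+y/4-.4)
cs=lambda x,y:(285+x/4-.4,290+(y-320)/4-.4); cv=lambda x,y:(310+(x-390)/4-.4,180+(y-320)/4-.4)
for n,a,b in(("head",ct(264,187),cs(207,362)),("blue",ct(73,165),cs(123,506)),("bezel",cu(665,181),cv(614,369)),("lamp",cu(587,148),cv(573,396)),("stop",cu(504,108),cv(521,417)),
  ("blkNE?",ct(334,156),cs(283,386)),("blkSE/NW",ct(36,120),(0,0))):
    if b!=(0,0): print(n,*tri([ray(T,a),ray(S,b)]))
hd=onz(T,ct(264,187),.077);bl=onz(T,ct(73,165),.077);print("onz head,blue",hd,bl,np.linalg.norm(hd-bl),np.degrees(np.arctan2(*(hd-bl)[1::-1])))
q=[onz(T,ct(*p),.045) for p in((36,119),(334,156),(326,252),(25,212))];print(np.array(q),np.mean(q,0));
for i,j in((0,1),(3,2),(0,3),(1,2)): v=q[j]-q[i];print(np.linalg.norm(v),np.degrees(np.arctan2(v[1],v[0])))
q=[onz(T,cu(*p),.07) for p in((470,8),(765,142),(694,290),(404,166))];print(np.array(q),np.mean(q,0))
for i,j in((0,1),(3,2),(0,3),(1,2)): v=q[j]-q[i];print(np.linalg.norm(v),np.degrees(np.arctan2(v[1],v[0])))
print("bez on .08",onz(T,cu(665,181),.08),"lamp .083",onz(T,cu(587,148),.083),"stop",onz(T,cu(504,108),.095))
```

```text
head [0.5149 0.1955 0.0764] [np.float64(0.000864474187792242), np.float64(0.0008644741877924986)]
blue [0.5265 0.3123 0.0789] [np.float64(3.466785845134841e-05), np.float64(3.46678584512778e-05)]
bezel [ 0.5421 -0.2773  0.0782] [np.float64(0.0007035604859334892), np.float64(0.0007035604859336665)]
lamp [ 0.5606 -0.229   0.0809] [np.float64(6.356937340806939e-05), np.float64(6.356937340810377e-05)]
stop [ 0.583  -0.1765  0.0903] [np.float64(0.00027127875613274297), np.float64(0.00027127875613289383)]
blkNE? [0.5119 0.156  0.0394] [np.float64(0.02863766377545035), np.float64(0.028637663775450625)]
onz head,blue [0.5157 0.1955 0.077 ] [0.5268 0.3129 0.077 ] 0.11785887420724574 -95.41532585082338
[[0.5596 0.3468 0.045 ]
 [0.54   0.158  0.045 ]
 [0.4795 0.1602 0.045 ]
 [0.5007 0.3493 0.045 ]] [0.52   0.2536 0.045 ]
0.1897705804152417 -95.93364080342049
0.19024925346949062 -96.39574758429424
0.058988775243322446 177.52888216399285
0.060550093909728424 177.8874693050188
[[ 0.6498 -0.1583  0.07  ]
 [ 0.5683 -0.3421  0.07  ]
 [ 0.4754 -0.2957  0.07  ]
 [ 0.5485 -0.1172  0.07  ]] [ 0.5605 -0.2283  0.07  ]
0.2010253747257593 -113.90526577108915
0.19287515160415453 -112.27032081617764
0.10927940911041929 157.89379031147058
0.10383347734869589 153.4462370766337
bez on .08 [ 0.5411 -0.277   0.08  ] lamp .083 [ 0.5602 -0.2286  0.083 ] stop [ 0.5819 -0.1759  0.095 ]
```

```bash
cat >> h.py <<'E'
from scipy.spatial.transform import Rotation as Ro
def Rt(o): return Ro.from_euler("xyz",o["ee_rot"]).as_matrix()
def go(o,p,jaw=None):
    """shift cm in tool axes, turn deg about tool x (jaw axis to world angle jaw, deg)"""
    R=Rt(o);print("R",np.round(R,3).tolist(),"shift cm",np.round(R.T@(np.array(p)-o["tool_pos"])*100,2))
    if jaw is not None:
        a=np.degrees(np.arctan2(R[1,1],R[0,1]));t=(a-jaw+90)%180-90;print("jaw at %.2f turn %.2f"%(a,t),"J6 %.3f"%o["joint_positions"][5])
E
python3 - <<'E'
from bench import robot
from h import *
o=robot.get_obs();go(o,[.5149,.1957,.165],-5.8);go(o,[.5415,-.277,.165],-22)
E
```

```text
R [[-0.0, 0.252, -0.968], [0.002, -0.968, -0.252], [-1.0, -0.002, -0.0]] shift cm [  0.12 -60.9  -54.76]
jaw at -75.40 turn -69.60 J6 -0.103
R [[-0.0, 0.252, -0.968], [0.002, -0.968, -0.252], [-1.0, -0.002, -0.0]] shift cm [ 3.000e-02 -1.449e+01 -4.542e+01]
jaw at -75.40 turn -53.40 J6 -0.103
```

>>> {"name": "carry_out", "arguments": {
  "targets": [
    [0,0,-3.4,-3,0],
    [0,0,-3.4,-3,0],
    [0,0,-3.4,-3,0],
    [0,0,-3.4,-3,0],
    [0,0,-3.4,-3,0],
    [0,0,-3.4,-3,0],
    [0,0,-3.4,-3,0],
    [0,0,-3.4,-3,0],
    [0,0,-3.4,-3,0],
    [0,0,-3.4,-3,0],
    [0,0,-3.4,-3,0],
    [0,0,-3.4,-3,0],
    [0,0,-3.4,-3,0],
    [0,0,-3.4,-3,0],
    [0,0,-3.4,-3,0],
    [0,0,-3.4,-3,0],
    [0,0,-3.4,-3,0],
    [0,0,-3.4,-3,0]
  ]
}}

```text
time: 1.9
tool_pos: [0.5071, 0.1979, 0.1653]
ee_rot: [0.349, 1.57, -2.537]
wrist_force: [0.7, -0.9, 0.5]
width: 0.0939
```

>>> {"name": "carry_out", "arguments": {
  "targets": [
    [0,0,0,0,-7.7],
    [0,0,0,0,-7.7],
    [0,0,0,0,-7.7],
    [0,0,0,0,-7.7],
    [0,0,0,0,-7.7],
    [0,0,0,0,-7.7],
    [0,0,0,0,-7.7],
    [0,0,0,0,-7.7],
    [0,0,0,0,-8],
    [0,0,0,0,0]
  ]
}}

```text
time: 2.9
tool_pos: [0.5066, 0.196, 0.1653]
ee_rot: [-1.138, 1.569, -2.81]
wrist_force: [0.7, 0.2, -0.6]
width: 0.0937
```

Run:
```python
from bench import robot
from h import *
o=robot.get_obs();print(o["time"],o["tool_pos"],o["wrist_force"]);go(o,[.5145,.1957,.10],-5.8)
s=robot.snapshot("side");t=robot.snapshot("top")
a=cv2.resize(s["image"][240:400,240:400],None,fx=2.5,fy=2.5,interpolation=2);b=cv2.resize(t["image"][200:360,160:320],None,fx=2.5,fy=2.5,interpolation=2)
cv2.imwrite("pics/over.png",np.hstack([a,b])[...,::-1])
```

```text
2.9 [0.50656984 0.19598633 0.16528843] [ 0.74310987  0.15950639 -0.5968505 ]
R [[-0.001, 0.995, -0.101], [-0.0, -0.101, -0.995], [-1.0, -0.001, 0.001]] shift cm [ 6.53  0.8  -0.06]
jaw at -5.82 turn -0.02 J6 0.366
```

View pics/over.png

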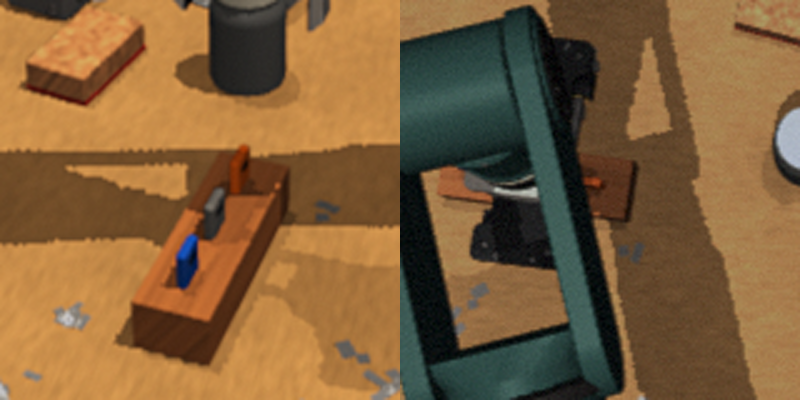

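The side view shows the head standing clear at about (336,306), with a finger beyond it at (367,243). I'll go down to a low hover and check the fingers straddle it.

>>> {"name": "carry_out", "arguments": {
  "targets": [
    [0,0,0.4,0,0],
    [0,0,0.4,0,0],
    [0,2,0,0,0],
    [0,2,0,0,0],
    [0,2,0,0,0],
    [0,0,0,0,0],
    [0,0,0,0,0]
  ]
}}

```text
time: 3.7
tool_pos: [0.515, 0.1952, 0.106]
ee_rot: [-0.976, 1.57, -2.649]
wrist_force: [-0.2, 1.1, 0.0]
width: 0.0941
```

Run:
```python
from bench import robot
from h import *
o=robot.get_obs();print(o["time"],o["tool_pos"],o["wrist_force"]);go(o,[.5147,.1957,.049],-5.8)
s=robot.snapshot("side");P=o["tool_pos"];print("tcp px",proj(s,P),"key top px",proj(s,[.5147,.1957,.077]))
for k in(-1,1): print(proj(s,P+k*.047*Rt(o)[:,1]))
cv2.imwrite("pics/low.png",cv2.resize(s["image"][200:380,250:450],None,fx=3,fy=3,interpolation=2)[...,::-1])
```

```text
3.7 [0.51503434 0.1951682  0.10598753] [-0.22475904  1.09676703  0.02574917]
R [[-0.0, 0.995, -0.102], [-0.0, -0.102, -0.995], [-1.0, -0.0, 0.0]] shift cm [ 5.7  -0.04 -0.05]
jaw at -5.84 turn -0.04 J6 0.361
tcp px [335.79170649 287.75640509] key top px [335.98735058 299.86412005]
[358.91679682 292.27657921]
[313.21317712 283.34306519]
```

View pics/low.png

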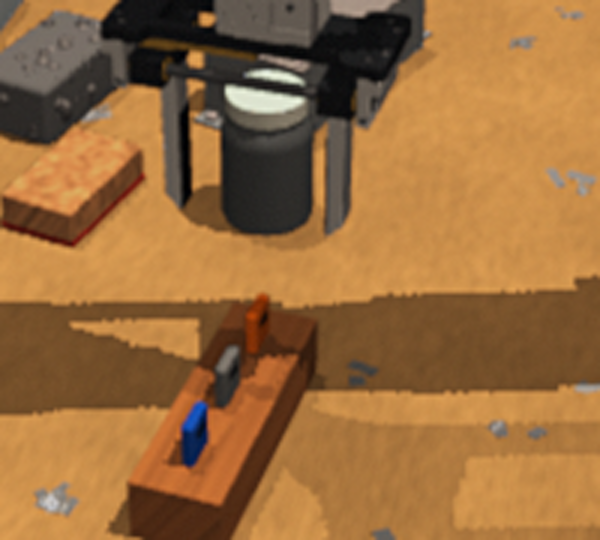

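The fingers show at about (309,269) and (363,277), some 14 px higher than the reported TCP projects. I'll resolve that with the top view before going down.

Run:
```python
from bench import robot
from h import *
o=robot.get_obs();t=robot.snapshot("top");s=robot.snapshot("side");P=o["tool_pos"];R=Rt(o)
x0,y0=150,190
for n,S in(("top",t),("side",s)):
    for z in(0,.097): print(n,z,[np.round(proj(S,P-z*R[:,0]+k*R[:,1]),1).tolist() for k in(-.0595,-.047,0,.047,.0595)])
cv2.imwrite("pics/top2.png",cv2.resize(t["image"][y0:y0+150,x0:x0+150],None,fx=4,fy=4,interpolation=2)[...,::-1])
```

```text
top 0 [[229.7, 294.7], [230.5, 289.4], [233.6, 269.9], [236.6, 250.6], [237.4, 245.5]]
top 0.097 [[221.8, 291.4], [222.7, 285.7], [226.1, 264.4], [229.5, 243.5], [230.3, 238.0]]
side 0 [[364.8, 293.2], [358.6, 291.9], [335.5, 287.4], [312.9, 282.9], [307.0, 281.8]]
side 0.097 [[365.9, 250.5], [359.4, 249.3], [335.2, 245.1], [311.6, 241.0], [305.4, 239.9]]
```

View pics/top2.png

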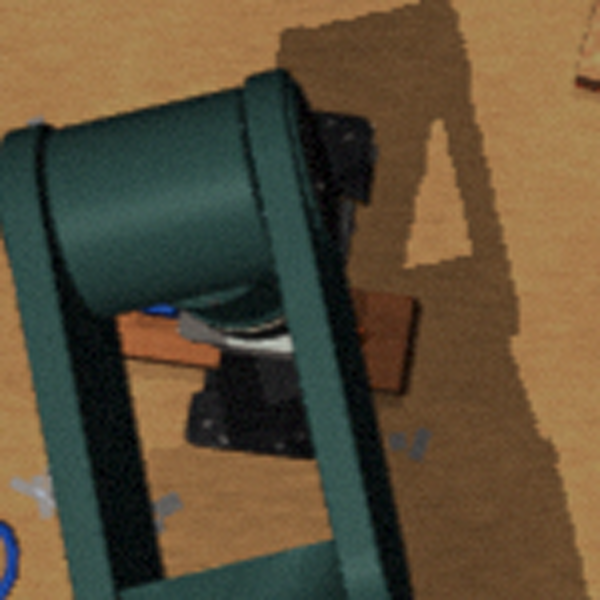

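>>> {"name": "carry_out", "arguments": {
  "targets": [
    [0,2,0,-0.05,0],
    [0,2,0,0,0],
    [0,1.4,0,0,0],
    [0,0,0,0,0],
    [0,0,0,0,0]
  ]
}}

```text
time: 4.35
tool_pos: [0.5153, 0.1959, 0.0526]
ee_rot: [1.872, 1.57, 0.2]
wrist_force: [0.5, -0.0, -0.3]
width: 0.0941
```

Run:
```python
from bench import robot
from h import *
o=robot.get_obs();s=robot.snapshot("side");P=o["tool_pos"];R=Rt(o);print(P)
for k in(-.0595,-.047,.047,.0595): print(k,proj(s,P+k*R[:,1]))
cv2.imwrite("pics/low2.png",cv2.resize(s["image"][230:370,260:420],None,fx=4,fy=4,interpolation=2)[...,::-1])
```

```text
[0.51534475 0.19587733 0.05259656]
-0.0595 [364.41540148 315.63734631]
-0.047 [358.31712525 314.37151244]
0.047 [313.65412908 305.10070688]
0.0595 [307.86932806 303.89994181]
```

View pics/low2.png

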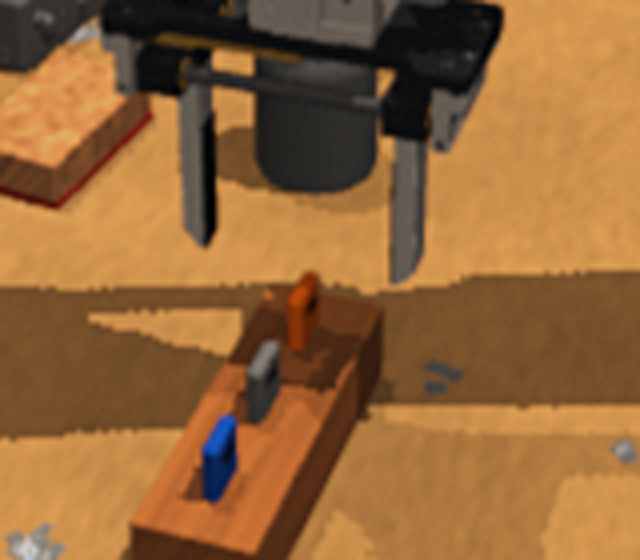

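Fingertips at about (311,291) and (360,300), still 14 px (~33 mm) above the reported TCP. Closing here decides it: the width stops at 9 mm if the readout is right, and goes to 0 if the tips really are higher (clear of the head either way).

>>> {"name": "carry_out", "arguments": {
  "targets": [
    [0.5,0,0,0,0],
    [0.8,0,0,0,0],
    [0.8,0,0,0,0],
    [0.8,0,0,0,0],
    [0.8,0,0,0,0],
    [0.8,0,0,0,0],
    [1,0,0,0,0],
    [1,0,0,0,0],
    [1,0,0,0,0],
    [1,0,0,0,0],
    [1,0,0,0,0]
  ]
}}

```text
time: 5.5
tool_pos: [0.515, 0.1958, 0.0519]
ee_rot: [0.203, 1.571, -1.469]
wrist_force: [-0.9, -0.2, 0.1]
width: 0.0096
```

Run:
```python
from bench import robot
from h import *
o=robot.get_obs();s=robot.snapshot("side");print(o["tool_pos"],o["width"],o["wrist_force"],o["wrist_torque"])
cv2.imwrite("pics/cl.png",cv2.resize(s["image"][230:370,260:420],None,fx=4,fy=4,interpolation=2)[...,::-1])
```

```text
[0.514962   0.19575948 0.05192715] 0.009607092783047336 [-0.87236456 -0.21088094  0.05988274] [-0.05216328 -0.04144569 -0.01559399]
```

View pics/cl.png

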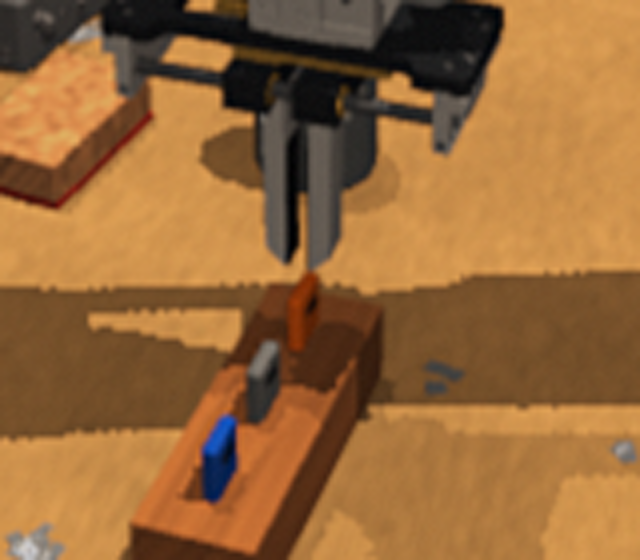

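The closed fingers appear just above the head, with tips at about (332,295), yet the width reads 9.6 mm. It may still be closing, so I'll wait a little.

>>> {"name": "carry_out", "arguments": {
  "targets": [
    [1,0,0,0,0],
    [1,0,0,0,0],
    [1,0,0,0,0],
    [1,0,0,0,0]
  ]
}}

```text
time: 5.95
tool_pos: [0.515, 0.1957, 0.052]
ee_rot: [0.514, 1.571, -1.158]
wrist_force: [0.6, 0.2, 0.8]
width: 0.0005
```

The width went to 0, so the fingers are above the head: the tips really stand about 32 mm higher than the readout. I'll part-open, go down 32 mm in small steps and watch the force.

>>> {"name": "carry_out", "arguments": {
  "targets": [
    [0.55,0,0,0,0],
    [0.55,0,0,0,0],
    [0.55,0,0,0,0],
    [0.55,0,0,0,0],
    [0.55,0,0,0,0],
    [0.55,0,0,0,0],
    [0.55,1,0,0,0],
    [0.55,1,0,0,0],
    [0.55,0.5,0,0,0],
    [0.55,0.3,0,0,0],
    [0.55,0.3,0,0,0],
    [0.55,0,0,0,0],
    [0.55,0,0,0,0]
  ]
}}

```text
time: 7.25
tool_pos: [0.5151, 0.1958, 0.0211]
ee_rot: [1.77, 1.57, 0.098]
wrist_force: [0.1, -0.5, 1.4]
width: 0.0423
```

Run:
```python
from bench import robot
from h import *
o=robot.get_obs();s=robot.snapshot("side");print(o["tool_pos"],o["width"],o["wrist_force"],o["wrist_torque"])
cv2.imwrite("pics/dn.png",cv2.resize(s["image"][250:370,270:410],None,fx=5,fy=5,interpolation=2)[...,::-1])
```

```text
[0.51514103 0.19582918 0.02114698] 0.04229507616584936 [ 0.05022065 -0.49189337  1.3701034 ] [ 0.01700142 -0.09658743  0.04301648]
```

View pics/dn.png

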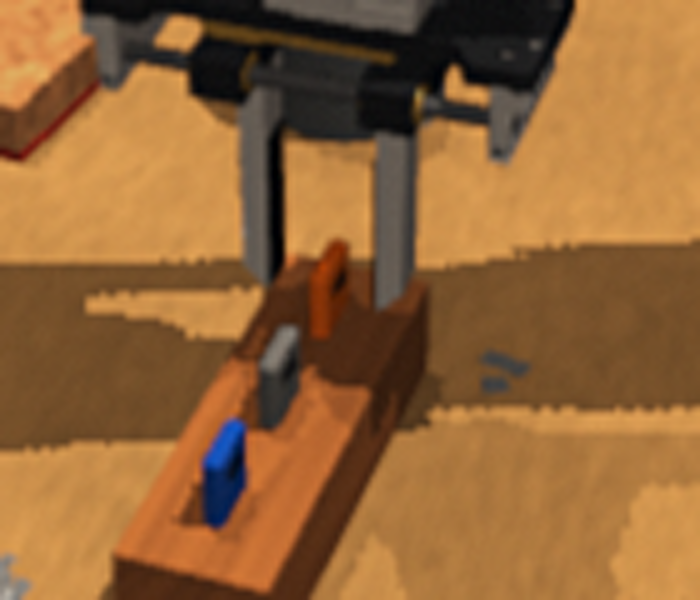

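The fingers straddle the orange head at about (335,304), tips around 9 mm above the block, no contact. I'll go a bit lower with care.

>>> {"name": "carry_out", "arguments": {
  "targets": [
    [0.55,0.1,0,0,0],
    [0.55,0.1,0,0,0],
    [0.55,0,0,0,0]
  ]
}}

```text
time: 7.6
tool_pos: [0.5149, 0.1957, 0.0189]
ee_rot: [-0.664, 1.571, -2.336]
wrist_force: [0.7, -0.4, 0.2]
width: 0.0419
```

>>> {"name": "carry_out", "arguments": {
  "targets": [
    [0.55,0.1,0,0,0],
    [0.55,0.1,0,0,0],
    [0.55,0.1,0,0,0],
    [0.55,0,0,0,0]
  ]
}}

```text
time: 8.0
tool_pos: [0.5147, 0.1957, 0.0157]
ee_rot: [-1.033, 1.57, -2.705]
wrist_force: [0.5, -0.1, -0.0]
width: 0.0423
```

No contact. Gripping now.

>>> {"name": "carry_out", "arguments": {
  "targets": [
    [0.8,0,0,0,0],
    [0.8,0,0,0,0],
    [0.8,0,0,0,0],
    [1,0,0,0,0],
    [1,0,0,0,0],
    [1,0,0,0,0],
    [1,0,0,0,0],
    [1,0,0,0,0],
    [1,0,0,0,0],
    [1,0,0,0,0]
  ]
}}

```text
time: 9.0
tool_pos: [0.5149, 0.1958, 0.016]
ee_rot: [-1.084, 1.571, -2.756]
wrist_force: [-0.7, 0.1, 0.2]
width: 0.0084
```

Run:
```python
from bench import robot
from h import *
o=robot.get_obs();print(o["tool_pos"],o["width"],o["wrist_force"],o["wrist_torque"])
```

```text
[0.51485574 0.19576004 0.01595082] 0.00839735611157333 [-0.6754156   0.05722492  0.18606778] [-0.02104393  0.10479092  0.02155183]
```

>>> {"name": "carry_out", "arguments": {
  "targets": [
    [1,-0.5,0,0,0],
    [1,-1,0,0,0],
    [1,-1.5,0,0,0],
    [1,-2,0,0,0],
    [1,-2,0,0,0],
    [1,-2,0,0,0],
    [1,-2,0,0,0],
    [1,-1,0,0,0],
    [1,0,0,0,0]
  ]
}}

```text
time: 9.9
tool_pos: [0.5165, 0.1962, 0.139]
ee_rot: [1.911, 1.565, 0.239]
wrist_force: [-0.6, 0.9, -0.5]
width: 0.0088
```

Run:
```python
from bench import robot
from h import *
o=robot.get_obs();print(o["time"],o["tool_pos"],o["width"],o["wrist_force"]);s=robot.snapshot("side")
P=o["tool_pos"]+[0,0,.0291];print("pred head mid/top",proj(s,P+[0,0,.016]),proj(s,P+[0,0,.032]),"tip",proj(s,P-[0,0,.031]))
print(blobs(mask(s,(3,200,100),(14,255,255),(300,200,380,330)),8))
go(o,[.5415,-.277,o["tool_pos"][2]],-22.2)
```

```text
9.9 [0.51648561 0.19617298 0.13899511] 0.008784672488880128 [-0.62136323  0.87154702 -0.45538199]
pred head mid/top [334.66383219 254.2180272 ] [334.60257737 247.00273452] tip [334.83862208 274.80677783]
[([332.6, 256.3], [331, 246, 4, 20, 67])]
R [[0.005, 0.995, -0.101], [0.001, -0.101, -0.995], [-1.0, 0.005, -0.002]] shift cm [-0.05  7.27 46.82]
jaw at -5.80 turn 16.40 J6 0.362
```

>>> {"name": "carry_out", "arguments": {
  "targets": [
    [1,0,0.3,2,0],
    [1,0,0.5,3.2,0],
    [1,0,0.7,4.2,0],
    [1,0,0.7,4.2,0],
    [1,0,0.7,4.2,0],
    [1,0,0.7,4.2,0],
    [1,0,0.7,4.2,0],
    [1,0,0.7,4.2,0],
    [1,0,0.7,4.2,0],
    [1,0,0.7,4.2,0],
    [1,0,0.6,4,0],
    [1,0,0.5,3,0],
    [1,0,0.2,1,0],
    [1,0,0,0,8.2],
    [1,0,0,0,8.2],
    [1,0,0,0,0],
    [1,0,0,0,0]
  ]
}}

```text
time: 11.65
tool_pos: [0.544, -0.2765, 0.1353]
ee_rot: [-1.901, 1.569, 2.428]
wrist_force: [0.4, -1.1, 0.1]
width: 0.0089
```

Run:
```python
from bench import robot
from h import *
o=robot.get_obs();print(o["time"],o["tool_pos"],o["width"],o["wrist_force"],o["wrist_torque"]);s=robot.snapshot("side");t=robot.snapshot("top")
P=o["tool_pos"]+[0,0,.0291]
for n,S in(("s",s),("t",t)): print(n,"head mid/top",proj(S,P+[0,0,.016]),proj(S,P+[0,0,.032]),"tip",proj(S,P-[0,0,.031]),"bez",proj(S,[.5415,-.277,.08]))
print(blobs(mask(s,(3,180,100),(18,255,255),(335,130,400,215)),4),blobs(mask(t,(3,180,100),(18,255,255),(400,220,460,300)),4))
go(o,[.5415,-.277,.139],-22.2)
a=cv2.resize(s["image"][130:220,320:420],None,fx=6,fy=6,interpolation=2)
cv2.imwrite("pics/sw.png",a[...,::-1]);cv2.imwrite("pics/swt.png",t["image"][...,::-1])
```

```text
11.65 [ 0.54404608 -0.27654521  0.13533164] 0.00889385255184654 [ 0.43899938 -1.14784359  0.10281693] [-0.00437874 -0.06493345  0.03603522]
s head mid/top [365.86191573 155.89434744] [365.98896916 150.02223449] tip [365.49663932 172.77656961] bez [366.08189202 191.34332713]
t head mid/top [438.00274849 257.60057043] [439.73502365 256.53166194] tip [433.1873244 260.5719504] bez [428.36603254 264.70387669]
[([362.7, 156.9], [361, 151, 5, 13, 46]), ([366.9, 195.9], [360, 193, 13, 5, 18])] []
R [[-0.001, 0.927, -0.374], [0.001, -0.374, -0.927], [-1.0, -0.001, -0.0]] shift cm [-0.37 -0.22  0.14]
jaw at -21.98 turn 0.22 J6 -0.180
```

View pics/sw.png

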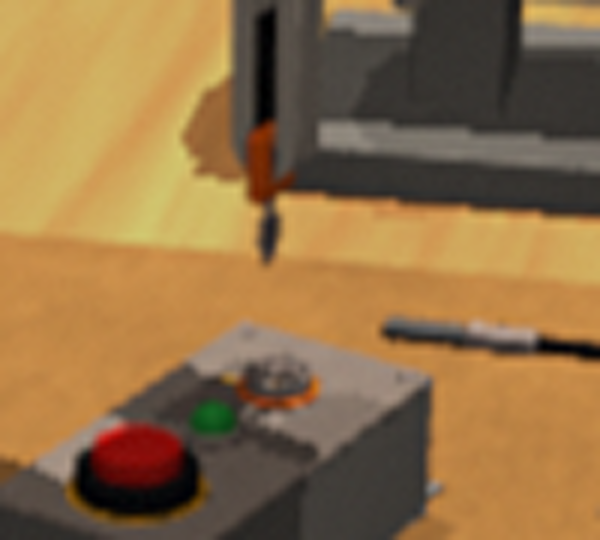

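Side view: the key hangs straight. Its neck is at (364,166) and its tip at about (364,174), above the bezel at (366,191). I'll refine the tip pixel numerically.

Run:
```python
from bench import robot
from h import *
np.set_printoptions(linewidth=160)
s=robot.snapshot("side");o=robot.get_obs();g=cv2.cvtColor(s["image"],cv2.COLOR_RGB2GRAY);print(g[160:177,356:374])
print("bezel");g2=s["image"][186:200,354:380].astype(int);print(g2.max(2)-g2.min(2))
print(o["tool_pos"])
for u,v in((364.1,173.8),(364.3,173.8),(364.5,173)): print(onz(s,(u,v),o["tool_pos"][2]+.0291-.031))
```

```text
[[167 155 155 155 150  97  61  54  52  50  49  46  44  45  47  45  45  45]
 [186 187 188 187 162  97  60  55  51  49  53  54  51  48  49  49  48  50]
 [185 185 188 186 159  96  60  53  53  74 117 132 121 115 114 114 114 113]
 [184 185 184 184 169 129 106  77  57  94 157 178 169 163 163 162 164 163]
 [184 185 183 182 178 166 158 124  78  93 148 171 173 171 170 170 171 171]
 [185 184 182 178 176 175 176 143  86  73 117 159 171 169 168 169 168 169]
 [185 183 182 177 174 173 164 117  63  48  95 156 171 169 168 168 167 168]
 [185 182 180 177 174 173 147  88  42  41  94 157 170 169 168 167 166 166]
 [185 182 180 177 174 172 137  80  42  43  96 156 172 168 168 166 166 164]
 [183 181 179 175 172 171 135  78  40  45 109 159 171 169 168 166 163 162]
 [183 179 176 173 170 169 137  78  42  56 135 169 172 170 168 164 162 161]
 [170 171 168 166 167 167 154  94  46  70 149 174 171 170 166 161 161 163]
 [152 153 153 155 155 158 158 111  64  89 146 163 164 162 160 158 158 160]
 [147 147 147 148 148 149 147 131 115 126 144 148 150 147 148 147 145 147]
 [147 146 146 147 147 148 147 145 147 147 147 144 
[... 1132 characters left out ...]
 33  33  33]
 [ 13  15  12  12  10  51  89  67  34  17  13  13  11  13  19  34  62 134 151  65  30  31  32  32  31  31]
 [ 14  22  13  12  11  25  66  83  89  95  82  72  62  84 116 135 135 135  85  38  27  30  30  31  29  30]
 [ 49  59  46  34  14  10  18  38  71  99  99  93  91 114 132 118  90  54  30  26  27  28  28  30  31  31]
 [ 74  77  74  68  36   9  16  22  26  26  26  34  40  41  41  31  26  27  26  28  27  27  28  30  29  28]
 [ 73  73  72  68  52  15  20  19  18  21  24  29  30  27  26  25  25  28  28  29  30  29  28  27  29  28]]
[ 0.54426588 -0.2769842   0.13580926]
[ 0.54625264 -0.26872433  0.13390926]
[ 0.54575031 -0.26882894  0.13390926]
[ 0.54613268 -0.27368256  0.13390926]
```

>>> {"name": "carry_out", "arguments": {
  "targets": [
    [1,0,-0.2,0.05,0],
    [1,0,-0.2,0.05,0],
    [1,1.5,0,0,0],
    [1,1.5,0,0,0],
    [1,1,0,0,0],
    [1,0.4,0,0,0],
    [1,0,0,0,0],
    [1,0,0,0,0]
  ]
}}

```text
time: 12.6
tool_pos: [0.5404, -0.2771, 0.0921]
ee_rot: [1.322, 1.57, -0.636]
wrist_force: [0.1, -0.1, 0.1]
width: 0.0091
```

Run:
```python
from bench import robot
from h import *
np.set_printoptions(linewidth=160)
o=robot.get_obs();s=robot.snapshot("side");P=o["tool_pos"]+[0,0,.0291];print(o["time"],o["tool_pos"],o["wrist_force"],o["wrist_torque"],o["width"])
print("pred tip",proj(s,P-[0,0,.031]),"keyway",proj(s,[.5416,-.2772,.08]),proj(s,[.5416,-.2772,P[2]-.031]))
g=cv2.cvtColor(s["image"],cv2.COLOR_RGB2GRAY);print(g[177:198,356:376])
```

```text
12.6 [ 0.54037097 -0.27713932  0.09214393] [ 0.06688331 -0.07341763  0.14678077] [ 0.03160208 -0.0635817  -0.04019017] 0.009061523680677879
pred tip [366.5959142  187.85361709] keyway [366.05817839 191.30613381] [366.13731654 187.80027481]
[[145 146 148 149 150 151  97  59  59  50  59  99 119 140 148 148 146 146 145 145]
 [147 148 148 149 149 149 102  63  61  51  70 135 153 149 149 148 146 142 144 143]
 [150 150 149 150 149 148 130 118 120  80  76 137 155 152 152 149 146 143 144 144]
 [151 151 151 150 149 150 153 156 156 104  71 117 149 153 151 149 146 145 146 147]
 [149 150 149 150 149 150 151 147 133  87  52  88 139 151 149 149 147 146 149 149]
 [146 145 145 148 149 151 151 136  96  57  40  83 139 151 151 149 150 150 149 149]
 [145 145 147 149 150 152 150 135  87  47  38  84 139 152 152 154 153 152 150 148]
 [145 147 149 150 145 145 145 134  85  44  37  85 139 153 151 152 154 151 147 147]
 [146 147 148 147 137 132 138 132  86  43  45  92 137 151 150 148 149 147 146 147]
 [148 149 147 147 138 136 143 142  93  47  63 115 143 147 148 147 146 148 150 148]
 [150 149 150 148 149 149 152 
[... 183 characters left out ...]
15 120 132 140 146 149 149 147 146]
 [ 90 100  96  96 107  90  71  82  83 106 122 112 106 113 116 133 145 144 145 143]
 [ 54  56  58  83  90  68  57  80  81  97 108 101 102  98  81 105 137 145 143 143]
 [ 50  57  62  83  77  67  70  76  74  65  66  71  79  74  62  76 126 143 144 146]
 [ 52  59  62  62  55  59  66  71  80  69  66  83  78  66  56  62 114 137 136 136]
 [ 56  56  58  60  53  50  52  59  72  73  71  84  77  62  51  52  94 121 123 124]
 [ 56  56  53  55  67  68  59  58  61  62  63  64  60  56  53  56  66  89  94  94]
 [ 56  54  53  54  72  74  67  75  76  68  66  65  66  68  63  56  55  55  53  57]
 [ 61  58  54  59  75  93  86  76  71  64  62  60  61  68  64  55  53  52  55  81]]
```

>>> {"name": "carry_out", "arguments": {
  "targets": [
    [1,0,-0.1,0,0],
    [1,0.4,0,0,0],
    [1,0.3,0,0,0],
    [1,0.2,0,0,0],
    [1,0,0,0,0]
  ]
}}

```text
time: 13.15
tool_pos: [0.5389, -0.2764, 0.0823]
ee_rot: [-1.684, 1.57, 2.641]
wrist_force: [0.6, 0.1, -0.3]
width: 0.0087
```

>>> {"name": "carry_out", "arguments": {
  "targets": [
    [1,0.2,0,0,0],
    [1,0.2,0,0,0],
    [1,0.1,0,0,0],
    [1,0,0,0,0]
  ]
}}

```text
time: 13.55
tool_pos: [0.5393, -0.2767, 0.078]
ee_rot: [1.331, 1.571, -0.627]
wrist_force: [-0.2, 0.3, 0.5]
width: 0.009
```

>>> {"name": "carry_out", "arguments": {
  "targets": [
    [1,0.1,0,0,0],
    [1,0.1,0,0,0],
    [1,0.1,0,0,0],
    [1,0,0,0,0]
  ]
}}

```text
time: 13.95
tool_pos: [0.5399, -0.2775, 0.0755]
ee_rot: [1.14, 1.568, -0.819]
wrist_force: [1.7, -2.1, 1.2]
width: 0.0089
```

>>> {"name": "carry_out", "arguments": {
  "targets": [
    [1,0.1,0.05,0.05,0],
    [1,0.1,0,0,0],
    [1,0.1,0,0,0],
    [1,0,0,0,0]
  ]
}}

```text
time: 14.35
tool_pos: [0.5396, -0.2784, 0.0724]
ee_rot: [0.618, 1.569, -1.34]
wrist_force: [-0.1, -4.4, 3.4]
width: 0.0086
```

>>> {"name": "carry_out", "arguments": {
  "targets": [
    [1,0.1,0,0,0],
    [1,0.1,0,0,0],
    [1,0.1,0,0,0],
    [1,0,0,0,0]
  ]
}}

```text
time: 14.75
tool_pos: [0.5394, -0.2791, 0.0703]
ee_rot: [0.548, 1.567, -1.411]
wrist_force: [-1.5, -5.7, 6.3]
width: 0.0088
```

>>> {"name": "carry_out", "arguments": {
  "targets": [
    [1,0,0,0.1,0],
    [1,0,0,0.1,0],
    [1,0,0,0,0]
  ]
}}

```text
time: 15.05
tool_pos: [0.5391, -0.2796, 0.0689]
ee_rot: [1.269, 1.57, -0.69]
wrist_force: [0.4, -4.4, 2.8]
width: 0.0087
```

```bash
cat > st.py <<'E'
from bench import robot
from h import *
o=robot.get_obs();R=Rt(o);a=np.degrees(np.arctan2(R[1,1],R[0,1]))
print(round(float(o["time"]),2),np.round(o["tool_pos"],4),"keyz %.4f"%(o["tool_pos"][2]+.0291),"jaw %.1f"%a,"Ftool",np.round(R.T@o["wrist_force"],1),"Ttool",np.round(R.T@o["wrist_torque"],3),"w %.4f"%o["width"],"J6 %.2f"%o["joint_positions"][5])
E
python3 st.py
```

```text
15.05 [ 0.5391 -0.2796  0.0689] keyz 0.0980 jaw -22.2 Ftool [-2.8  2.   3.9] Ttool [-0.023 -0.825  0.788] w 0.0087 J6 -0.18
```

>>> {"name": "carry_out", "arguments": {
  "targets": [
    [1,0,0.05,0.1,0],
    [1,0.05,0,0.05,5],
    [1,0.05,0,0,-5],
    [1,0.05,0,0,-5],
    [1,0.05,0,0,5],
    [1,0.05,0,0,5],
    [1,0.05,0,0,-5],
    [1,0.05,0,0,-5],
    [1,0.05,0,0,5]
  ]
}}

```text
time: 15.95
tool_pos: [0.539, -0.2799, 0.0644]
ee_rot: [-2.929, 1.569, 1.395]
wrist_force: [2.1, -2.7, 1.8]
width: 0.0084
```

```bash
python3 st.py
```

```text
15.95 [ 0.539  -0.2799  0.0644] keyz 0.0935 jaw -22.2 Ftool [-1.8  3.   1.7] Ttool [ 0.028 -0.405  0.782] w 0.0084 J6 -0.19
```

>>> {"name": "carry_out", "arguments": {
  "targets": [
    [1,0.05,0.05,0,5],
    [1,0.05,0.05,0.05,-5],
    [1,0.05,0,0,-5],
    [1,0.05,0,0,5],
    [1,0.05,0,0,5],
    [1,0.05,0,0,-5],
    [1,0.05,0,0,-5],
    [1,0.05,0,0,5]
  ]
}}

```text
time: 16.75
tool_pos: [0.5388, -0.2807, 0.0604]
ee_rot: [-1.958, 1.568, 2.366]
wrist_force: [0.0, -2.5, 3.0]
width: 0.0089
```

```bash
python3 st.py
```

```text
16.75 [ 0.5388 -0.2807  0.0604] keyz 0.0895 jaw -22.2 Ftool [-3.   0.9  2.3] Ttool [ 0.036 -0.587  0.286] w 0.0089 J6 -0.19
```

>>> {"name": "carry_out", "arguments": {
  "targets": [
    [1,0.05,0,0.05,5],
    [1,0.05,0,0,-5],
    [1,0.05,0,0,-5],
    [1,0.05,0,0,5],
    [1,0.05,0,0,5],
    [1,0.05,0,0,-5],
    [1,0.05,0,0,-5],
    [1,0.05,0,0,5]
  ]
}}

```text
time: 17.55
tool_pos: [0.539, -0.281, 0.0571]
ee_rot: [-2.397, 1.569, 1.928]
wrist_force: [0.1, -0.3, 6.0]
width: 0.0083
```

```bash
python3 st.py
```

```text
17.55 [ 0.539  -0.281   0.0571] keyz 0.0862 jaw -22.2 Ftool [-6.   0.2  0.3] Ttool [ 0.014 -0.342  0.086] w 0.0083 J6 -0.19
```

>>> {"name": "carry_out", "arguments": {
  "targets": [
    [1,0.05,0,0,5],
    [1,0.05,0,0,-5],
    [1,0.05,0,0,-5],
    [1,0.05,0,0,5],
    [1,0.05,0,0,5],
    [1,0.05,0,0,-5],
    [1,0.05,0,0,-5],
    [1,0.05,0,0,5]
  ]
}}

```text
time: 18.35
tool_pos: [0.5394, -0.2802, 0.0535]
ee_rot: [-2.811, 1.568, 1.514]
wrist_force: [0.3, -0.2, 6.3]
width: 0.0087
```

```bash
python3 st.py
```

```text
18.35 [ 0.5394 -0.2802  0.0535] keyz 0.0826 jaw -22.2 Ftool [-6.3  0.4  0.1] Ttool [0.004 0.071 0.158] w 0.0087 J6 -0.19
```

>>> {"name": "carry_out", "arguments": {
  "targets": [
    [1,0.05,0,0,5],
    [1,0.05,0,0,-5],
    [1,0.05,0,0,-5],
    [1,0.05,0,0,5],
    [1,0.05,0,0,0]
  ]
}}

```text
time: 18.85
tool_pos: [0.5394, -0.2803, 0.0508]
ee_rot: [-2.786, 1.568, 1.539]
wrist_force: [-0.5, 0.7, 8.6]
width: 0.0086
```

```bash
python3 st.py
```

```text
18.85 [ 0.5394 -0.2803  0.0508] keyz 0.0799 jaw -22.2 Ftool [-8.6 -0.7 -0.5] Ttool [-0.038  0.203  0.02 ] w 0.0086 J6 -0.19
```

>>> {"name": "carry_out", "arguments": {
  "targets": [
    [1,0.05,0,0,5],
    [1,0.05,0,0,-5],
    [1,0,0,0,-5],
    [1,0,0,0,5]
  ]
}}

```text
time: 19.25
tool_pos: [0.5397, -0.2804, 0.0507]
ee_rot: [3.073, 1.568, 1.116]
wrist_force: [0.5, 0.4, 7.8]
width: 0.0088
```

```bash
python3 st.py
```

```text
19.25 [ 0.5397 -0.2804  0.0507] keyz 0.0798 jaw -22.1 Ftool [-7.8  0.3 -0.5] Ttool [-0.081  0.158  0.101] w 0.0088 J6 -0.19
```

>>> {"name": "carry_out", "arguments": {
  "targets": [
    [1,0.05,0,0,5],
    [1,0.05,0,0,-5],
    [1,0,0,0,-5],
    [1,0,0,0,5],
    [1,0,0,0,0]
  ]
}}

```text
time: 19.75
tool_pos: [0.5398, -0.2804, 0.0506]
ee_rot: [2.926, 1.568, 0.968]
wrist_force: [-0.8, 1.8, 10.2]
width: 0.0088
```

```bash
python3 st.py
```

```text
19.75 [ 0.5398 -0.2804  0.0506] keyz 0.0797 jaw -22.2 Ftool [-10.2  -1.4  -1.4] Ttool [ 0.11   0.154 -0.202] w 0.0088 J6 -0.19
```

Seated: key z reads 0.0797 and the force rises without motion. Now turning clockwise in stages.

>>> {"name": "carry_out", "arguments": {
  "targets": [
    [1,0,0,0,5],
    [1,0,0,0,5],
    [1,0,0,0,5],
    [1,0,0,0,5],
    [1,0,0,0,5],
    [1,0,0,0,5],
    [1,0,0,0,0]
  ]
}}

```text
time: 20.45
tool_pos: [0.5384, -0.2796, 0.0506]
ee_rot: [-1.876, 1.567, 1.926]
wrist_force: [-3.9, 3.3, 12.5]
width: 0.0088
```

```bash
python3 st.py
```

```text
20.45 [ 0.5384 -0.2796  0.0506] keyz 0.0797 jaw -52.2 Ftool [-12.5  -5.    1. ] Ttool [-0.025 -0.191 -0.968] w 0.0088 J6 0.34
```

>>> {"name": "carry_out", "arguments": {
  "targets": [
    [1,0,-0.05,0,5],
    [1,0,-0.05,0,5],
    [1,0,-0.05,0,5],
    [1,0,-0.05,0,5],
    [1,0,0,0,5],
    [1,0,0,0,5],
    [1,0,0,0,0]
  ]
}}

```text
time: 21.15
tool_pos: [0.5377, -0.278, 0.0506]
ee_rot: [-1.505, 1.567, 1.774]
wrist_force: [-3.0, 2.5, 10.8]
width: 0.0087
```

```bash
python3 st.py
```

```text
21.15 [ 0.5377 -0.278   0.0506] keyz 0.0797 jaw -82.2 Ftool [-10.8  -3.    2.7] Ttool [-0.065 -0.509 -0.735] w 0.0087 J6 0.86
```

>>> {"name": "carry_out", "arguments": {
  "targets": [
    [1,0,-0.05,0.05,5],
    [1,0,-0.05,0.05,5],
    [1,0,-0.05,0.05,5],
    [1,0,0,0,5],
    [1,0,0,0,4],
    [1,0,0,0,0]
  ]
}}

```text
time: 21.75
tool_pos: [0.5377, -0.2767, 0.0506]
ee_rot: [-1.969, 1.567, 0.892]
wrist_force: [-0.7, 1.5, 10.5]
width: 0.0089
```

```bash
python3 st.py
```

```text
21.75 [ 0.5377 -0.2767  0.0506] keyz 0.0797 jaw -106.1 Ftool [-10.5  -1.3   1. ] Ttool [-0.169 -0.046 -0.466] w 0.0089 J6 1.28
```

>>> {"name": "carry_out", "arguments": {
  "targets": [
    [1,0,0,0,2],
    [1,0,0,0,2],
    [1,0,0,0,0],
    [1,0,0,0,0]
  ]
}}

```text
time: 22.15
tool_pos: [0.5378, -0.2765, 0.0506]
ee_rot: [-1.88, 1.567, 0.912]
wrist_force: [-0.5, 2.0, 10.9]
width: 0.0087
```

```bash
python3 st.py;python3 st.py
```

```text
22.15 [ 0.5378 -0.2765  0.0506] keyz 0.0797 jaw -110.0 Ftool [-10.9  -1.7   1.2] Ttool [-0.263 -0.106 -0.567] w 0.0087 J6 1.35
22.15 [ 0.5378 -0.2765  0.0506] keyz 0.0797 jaw -110.0 Ftool [-10.9  -1.7   1.2] Ttool [-0.263 -0.106 -0.567] w 0.0087 J6 1.35
```

>>> {"name": "carry_out", "arguments": {
  "targets": [
    [1,0,0,0,2],
    [1,0,0,0,0],
    [1,0,0,0,0]
  ]
}}

```text
time: 22.45
tool_pos: [0.5378, -0.2764, 0.0506]
ee_rot: [-1.832, 1.566, 0.925]
wrist_force: [-0.0, 2.6, 10.0]
width: 0.0088
```

```bash
python3 st.py
```

```text
22.45 [ 0.5378 -0.2764  0.0506] keyz 0.0797 jaw -112.0 Ftool [-9.9 -2.5  1. ] Ttool [-0.227 -0.104 -0.634] w 0.0088 J6 1.38
```

>>> {"name": "carry_out", "arguments": {
  "targets": [
    [1,0,0,0,2],
    [1,0,0,0,0],
    [1,0,0,0,0]
  ]
}}

```text
time: 22.75
tool_pos: [0.5379, -0.2763, 0.0506]
ee_rot: [-1.788, 1.566, 0.934]
wrist_force: [0.3, 2.6, 9.7]
width: 0.009
```

```bash
python3 st.py
python3 - <<'E'
from bench import robot
from h import *
s=robot.snapshot("side")["image"]
a=cv2.resize(s[130:220,310:410],None,fx=4,fy=4,interpolation=2);b=cv2.resize(s[260:350,280:380],None,fx=4,fy=4,interpolation=2)
cv2.imwrite("pics/fin.png",np.hstack([a,b])[...,::-1])
E
```

```text
22.75 [ 0.5379 -0.2763  0.0506] keyz 0.0797 jaw -114.0 Ftool [-9.6 -2.5  0.8] Ttool [-0.258 -0.108 -0.641] w 0.0090 J6 1.42
```

View pics/fin.png

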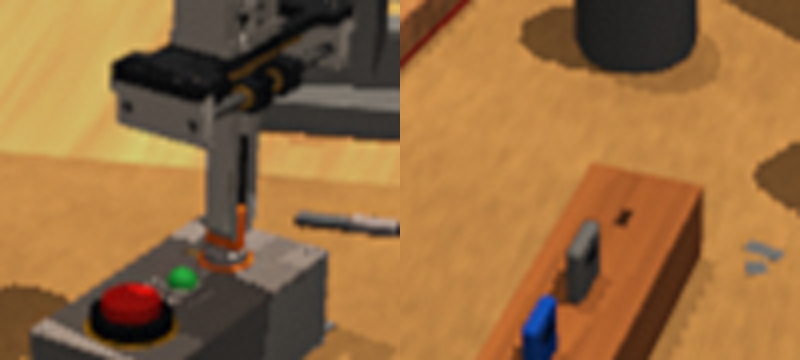

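Final view: the key head is down on the bezel at about (367,190), still gripped. The stop button, lamp, and blue and grey keys are in place, and the orange slot is empty. I'll average the torque to confirm the stop.

```bash
cat > av.py <<'E'
from bench import robot
from h import *
T=[];J=[]
for i in range(10):
    robot.snapshot("side");o=robot.get_obs();T.append((Rt(o).T@o["wrist_torque"])[0]);J.append(o["joint_torque"][5])
R=Rt(o);print(round(float(o["time"]),2),"Tx %.3f +- %.3f"%(np.mean(T),np.std(T)),"J6 torque %.3f"%np.mean(J),"jaw %.2f"%np.degrees(np.arctan2(R[1,1],R[0,1])),"F",np.round(R.T@o["wrist_force"],1),"z %.4f"%o["tool_pos"][2])
E
python3 av.py
```

```text
23.3 Tx -0.226 +- 0.034 J6 torque 0.226 jaw -114.03 F [-10.4  -3.1   0.2] z 0.0506
```

>>> {"name": "carry_out", "arguments": {
  "targets": [
    [1,0,0,0,3],
    [1,0,0,0,0],
    [1,0,0,0,0]
  ]
}}

```text
time: 23.6
tool_pos: [0.5379, -0.2762, 0.0506]
ee_rot: [-1.72, 1.566, 0.95]
wrist_force: [0.5, 2.4, 9.5]
width: 0.0092
```

```bash
python3 av.py
```

```text
24.1 Tx -0.289 +- 0.026 J6 torque 0.290 jaw -117.01 F [-10.8  -2.    0.4] z 0.0506
```

Torque rises to 0.29 N m, well above the 0.17 N m spring, so the key is held against the stop. Handing in.

```bash
python3 st.py; python3 -c "
from bench import robot
print(robot.close_job())"
```

```text
24.1 [ 0.5379 -0.2762  0.0506] keyz 0.0797 jaw -117.0 Ftool [-10.8  -2.    0.4] Ttool [-0.298 -0.208 -0.671] w 0.0087 J6 1.47
the job is handed in; nothing more can be done
None
```

The orange key is fully home in the switch and turned clockwise to its stop, and the arm was still gripping and holding it there when I handed in at 24.1 s. I rocked it past the pins about ±5°, with the readings after each stage at about 10 N or less.

**Last checks**
- **Seating:** the key's origin read z = 0.0797 m against the expected 0.080. Pushing further raised the force without moving the key.
- **Turn:** the tool had turned about 95°, and the key less, as the pads give. The torque held at about 0.29 N m and still rose as I turned further. The spring gives at most 0.17 N m, so I take this as being against the stop; I could not see the barrel itself.
- **Grip:** the finger opening read about 9 mm, so the head is still held.
- **Surroundings:** the last side view showed the blue and grey keys in the block. The stop button, lamp and jar looked untouched.

**Disagreements**
- **Gripper height:** the reported TCP height read about 30 mm lower than the fingertips really were. The first close went shut above the key's head, touching nothing. I then worked from the camera view and the key's own height.
- **Switch position:** sideways, the pose readout and the side camera differed by 2–4 mm at the switch. I corrected this from the camera and then from the side forces.

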